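# Load a cassette into its dock and lock it with the pull pin

### The arm

A 7-joint arm with a two-finger parallel gripper is mounted at the origin on the work surface. World frame = base frame: x ahead of the robot, y to its left, z up, the work surface at z = 0. Lengths are in m, angles in rad, forces in N, time in s.
With the tool pointing down it reaches from about 0.4 to 0.9 m from the base axis. Payload 5.6 kg.
Tool frame: the origin (TCP) lies midway between the tips of the shut fingers; the grasp point (between the pads) lies 19 mm behind it; y points along the fingers, z is the direction in which the jaws open and shut, and the axes are right-handed (so a half turn about y gives the same grasp; the last joint's range is limited). The gripper opens to 92 mm and grips with 3 to 60 N. Pads are 20 mm wide; open, the fingers measure 128 mm over their backs; the gripper's body (75 mm by 189 mm) begins 69 mm behind the grasp point.
Start: joints at [-1.257, 0.468, -0.012, 1.603, 0.006, 1.071, -0.056], TCP at [0.227, 0.609, 0.215] pointing down, gripper open.
Joint ranges: [-2.53, 2.53], [-0.31, 2.02], [-1.57, 1.55], [0.28, 2.44], [-1.29, 4.43], [0.15, 1.84], [-2.92, 2.92]. Speed limits (rad/s): [2.57, 2.57, 3.14, 3.14, 3.14, 3.14, 3.14].

### API

Orientations are given as a 3x3 rotation matrix whose columns are the frame's x, y, z axes.
In Python, from station import env, effector, solver, viewer, workorder, search_frame, tip_of gives the robot as it stands. Calls block until the motion is done:
- env.reach(position, orientation): joint-space move of the TCP to a pose.
- env.movel(position, frame=None, rate=0.15): straight line of the TCP; frame=None keeps the orientation; rate is the mean speed in m/s.
- env.goto_joints(angles): joint-space move.
- effector.release() and effector.grasp(squeeze=None): open the fingers fully, or close them until they stop; squeeze is the grip in N (None keeps the last).
- env.pause(seconds).
- solver.inverse_kinematics(position, orientation): joint angles nearest the present ones, or None.
- env.sense(): the state.
- viewer.read_camera(name): name is "scene" or "top" or "wrist"; returns (picture, depth): 400x640x3 uint8, red, green, blue; 400x640 float32, m along the optical axis (not along the pixel's ray), 0 where there is no reading.
- viewer.camera_info(name): a dict with "intrinsics" (3x3 intrinsics, pixels), "eye" and "rotation" of the camera in the world; the wrist camera has in their place "T_tool_cam" (4x4, takes a point from camera to tool coordinates, whose origin is the TCP and whose axes are the tool frame's). Camera axes: x right, y up, looking along -z (the intrinsics and any distortion apply to the point x, -y, -z); pixel columns grow to the right and rows downward; lengths in m; the calibration is good to about 2 mm. A picture is of the moment at which its call begins: read the wrist's pose just before it. camera_info takes no time and is no camera call.
A pose or a line that the arm cannot do raises env.PlanningError and nothing moves.
- workorder.finish_job(): hands the job in, once; it reports no verdict.
Trained networks look in the newest picture that a camera, given by its name, has taken for a name from the list of things; names that differ only in an ending like _2 or _b are one class to them, and where a whole thing is asked for, a point or a joint stands for the part that bears it (a point fixed in the world has none). Each returns a list of dicts, best first, with "score" (0 to 1); they miss things now and then, are a little off and sometimes report something else, mostly with a low value. They report only what shows in the picture. A call takes as long as a camera call. They do not tell look-alikes from the thing itself.
- search_frame(camera, name): "at" ([x, y, z] in m, in world coordinates, good to about 4 mm: the middle of the surface that is visible of it).
- tip_of(camera, name): "at" ([x, y, z] in m, in world coordinates, good to about 4 mm: a listed point, or the origin of a listed thing).
The state is a dict: "t": time; "joint_positions": joint angles; "joint_velocities": joint speeds; "tau": joint torques, N m; "ee_pos": TCP position; "tcp_rot": TCP orientation; "wrist_force": force on the tool from outside, world axes, zero at the start; "moment": the same for the moment, N m; "gripper_width": finger opening in m.
Only numpy, scipy, OpenCV 4.12 (cv2) and the standard library are available. Lean on these libraries where they do the work, as an engineer would, in place of code of your own. Each camera call takes 0.05 s, during which the arm holds its last target. There are 200 camera calls.

### The job

Load the narrow dark cassette into the aluminium dock on the deck: pull the dock's locking pin up, slide the cassette by its upright fin, holed end first, in through the flared mouth until it is fully home against the back stop, then push the pin all the way down again through the cassette's hole to lock it in. Leave the wide cassette and the other loose things on the deck where they are.

Things in the scene. Friction and masses are not known exactly. Their poses are not given: they have to be found in the camera images.
- dock: Aluminium channel fixed to the deck. Origin on the deck surface below the middle of the mouth; x points into the channel (the way the cassette goes in), z up. Dark base plate 6 mm thick, 78 mm wide, x = -80 (open landing apron before the mouth) to 118 mm. Channel x = 0 to 110 mm (back stop). Cassette fully home: its origin at x = 55, y = 0, z = 6 mm, axes as the dock's.
- dock_mouth (a point): Top of the base plate at the middle of the mouth (6 mm above the dock's origin), axes as the dock's. Channel 58.4 mm wide, 22.5 mm high inside, walls 10 mm thick. Guide wings flare from it to some 70 mm apart at x = -20 mm. Side lips overhang the channel by 7 mm, lip tops 33.5 mm above the deck; between them the top is open, 44 mm wide, for the cassette's fin.
- dock_bridge (a point): Centre of the flat bridge's top, over the channel's far end: at x = 98, y = 0, z = 34.5 mm in the dock's frame; the bridge spans x = 78 to 118 mm and the full 78 mm width. The pin stands in it at x = 95 mm, y = 0.
- lockpin (a joint): Height in m of the captive upright steel pin (8 mm, tapered tip): 0 fully down, 0.026 fully up (end stop). It may start up to 0.006 up. Friction of about 4 N holds it wherever it is left. Down, it blocks the channel and its tip is 12 mm above the deck, in the cassette's hole if that is home; the cassette passes under it above 0.018.
- pin_knob (a point): Grip point on the pin's axis in its black knob, an upright cylinder 18 mm across and 36 mm tall (22 mm collar, 3 mm high, at its foot) whose foot rests on the bridge when the pin is down. The point is 24 mm above the foot, 12 mm below the top, and rises with the pin (58.5 mm above the deck when down).
- cassette: Narrow dark grey plastic cassette, about 0.22 kg, flat on the deck to the left or right of the dock. Body 110 mm long (x), 56 mm wide (y), 20 mm high; origin at the centre of its underside, x towards its leading (holed) end, z up. An upright aluminium fin near the other end is its handle.
- cassette_grip (a point): Grip point inside the cassette's fin: x = -25 mm, y = 0, 58 mm above the underside; axes as the cassette's. The fin is 26 mm long (x), 12 mm thick (y), and stands from the body's top (20 mm) to 80 mm above the underside.
- cassette_hole (a point): Top of the cassette's square through hole for the pin, 13 mm wide: x = +40, y = 0, 20 mm above the underside; axes as the cassette's.
- wide_cassette: A similar dark cassette, 80 mm wide and without a hole: too wide for the dock. Leave it. It lies beyond the dock, far from the robot. Origin at the centre of its underside.
- small_jar: Small amber jar, 28 mm across, 36 mm tall, standing between the cassette and the dock. Bystander; origin at the centre of its underside.
- tip_box: White box of tips, 125 x 83 x 56 mm, at the left. Bystander; origin at the centre of its underside.
- well_plate: Clear well plate, 126 x 84 x 14 mm, at the right. Bystander; origin at the centre of its underside.
- reagent_bottle: White bottle, 68 mm across, 130 mm tall, at the far right. Bystander; origin at the centre of its underside.
- beaker: Glass beaker, 70 mm across, 85 mm tall, at the far left. Bystander; origin at the centre of its underside.
- screwdriver: Screwdriver, 160 mm long, lying at the near left. Bystander; origin on its underside, x along it.
Things that resemble listed ones, but are neither listed nor needed, are in the scene too. Several things look just like the dock: the one meant starts farthest to the robot's right.

How it is judged:
On the way, in this order (a step that is already met when the one before it is completed fails the run):
1. the locking pin is pulled up (at least 18 mm) (value of joint lockpin above 0.018 m), for 0.1 s.
2. the cassette is fully home in the dock (within 3.5 mm of the back stop position), the pin still up (x of cassette in the frame of dock between 0.0515 and 0.0585 m and y of cassette in the frame of dock between -0.003 and 0.003 m and z of cassette in the frame of dock below 0.0095 m and angle between the x axis of cassette and the x axis of dock, either way round below 0.06 rad and x of cassette_grip in the frame of dock below 0.045 m and value of joint lockpin above 0.012 m), for 0.2 s.
At the end, for the whole second after the job is handed in: The cassette lies in the dock, leading end first, its origin within 3.5 mm of x = 55 mm and 3 mm of y = 0 in the dock, flat on the base plate (within 3.5 mm), in line with the dock within 0.06 rad and at rest; the locking pin is down through its hole (joint below 4 mm) (x of cassette in the frame of dock between 0.0515 and 0.0585 m and y of cassette in the frame of dock between -0.003 and 0.003 m and z of cassette in the frame of dock below 0.0095 m and angle between the x axis of cassette and the x axis of dock, either way round below 0.06 rad and x of cassette_grip in the frame of dock below 0.045 m and value of joint lockpin below 0.004 m and linear speed of cassette below 0.02 m/s and angular speed of cassette below 0.2 rad/s); the robot touches nothing.
It fails at once if the wide cassette is moved by more than 30 mm (distance of wide_cassette from where it was at the start of the episode above 0.03 m).
It fails at once if another loose thing (jar, tip box, well plate, bottle, beaker, screwdriver) is moved by more than 30 mm (distance of any of small_jar, tip_box, well_plate, reagent_bottle, beaker, screwdriver from where it was at the start of the episode above 0.03 m).
It also fails if it takes over 64 s, if anything falls off the work surface, if the arm or the gripper's body presses on something with over 40 N, if the wrist force passes 120 N, or if a joint passes its speed limit or range.

## Working session

There is one attempt and no reset: what is moved stays moved. The work goes in short steps, each a Python script; the robot and the scene stay as the last script left them, time stands still between calls to the robot, and variables do not carry over. Pictures are saved under pics/ and viewed, about 8 in all and at most 12, crops included, and the job is handed in when it is done.

```bash
ls; mkdir -p pics; python3 - <<'E'
from station import env, viewer, search_frame, tip_of
import cv2, numpy as np
s=env.sense(); print(s['t'],s['ee_pos'],np.round(s['tcp_rot'],3).tolist(),s['gripper_width'])
for c in ['top','scene']:
    p,d=viewer.read_camera(c); cv2.imwrite(f'pics/{c}0.png',p[:,:,::-1])
    i=viewer.camera_info(c); print(c,np.round(i['eye'],3),np.round(i['rotation'],3).tolist(),np.round(i['intrinsics'],1).tolist(),[k for k in i])
    for n in ['dock','dock_mouth','dock_bridge','pin_knob','cassette','cassette_grip','cassette_hole','wide_cassette','small_jar']:
        f=tip_of(c,n); print(c,n,[(np.round(x['at'],3).tolist(),round(x['score'],2)) for x in f[:5]])
print(env.sense()['t'])
E
```

```text
pics
0.0 [0.22691526 0.6084964  0.21362652] [[0.937, -0.0, 0.349], [-0.349, -0.002, 0.937], [0.0, -1.0, -0.002]] 0.09171256390303872
top [ 0.334 -0.022  1.386] [[-0.011, 0.982, -0.186], [-1.0, -0.014, -0.016], [-0.019, 0.186, 0.982]] [[468.1, 0.0, 314.6], [0.0, 468.1, 205.6], [0.0, 0.0, 1.0]] ['intrinsics', 'eye', 'rotation']
top dock [([0.557, -0.154, 0.0], 0.92), ([0.324, 0.016, 0.003], 0.92)]
top dock_mouth [([0.33, 0.012, 0.007], 0.89), ([0.555, -0.153, 0.007], 0.71)]
top dock_bridge [([0.65, -0.157, 0.036], 0.88), ([0.42, 0.002, 0.031], 0.6), ([0.381, 0.343, -0.002], 0.42)]
top pin_knob [([0.419, 0.002, 0.059], 0.43), ([0.653, -0.16, 0.065], 0.4)]
top cassette [([0.578, 0.144, -0.002], 0.87), ([0.549, 0.152, 0.058], 0.43)]
top cassette_grip [([0.551, 0.154, 0.059], 0.77), ([0.555, -0.153, 0.003], 0.26)]
top cassette_hole [([0.614, 0.134, 0.016], 0.75)]
top wide_cassette [([0.806, 0.05, 0.003], 0.9)]
top small_jar [([0.56, -0.009, -0.001], 0.51)]
scene [1.052 0.56  0.912] [[-0.773, -0.47, 0.426], [0.635, -0.58, 0.511], [0.006, 0.665, 0.746]] [[465.0, 0.0, 324.3], [0.0, 465.0, 202.8], [0.0, 0.0, 1.0]] ['intrinsics', 'eye', 'rotation']
scene dock [([0.329, 0.008, -0.0], 0.66)]
scene dock_mouth [([0.554, -0.156, 0.005], 0.97), ([0.326, 0.008, 0.007], 0.64)]
scene dock_bridge [([0.652, -0.16, 0.037], 0.78), ([0.429, 0.006, 0.037], 0.74)]
scene pin_knob [([0.42, 0.005, 0.061], 0.6), ([0.647, -0.154, 0.059], 0.52)]
scene cassette [([0.58, 0.145, 0.002], 0.8)]
scene cassette_grip [([0.552, 0.151, 0.061], 0.67)]
scene cassette_hole [([0.61, 0.135, 0.019], 0.6)]
scene wide_cassette [([0.807, 0.056, -0.0], 0.73)]
scene small_jar [([0.565, -0.011, -0.003], 0.63), ([0.579, 0.144, -0.0], 0.32)]
1.0
```

View pics/top0.png

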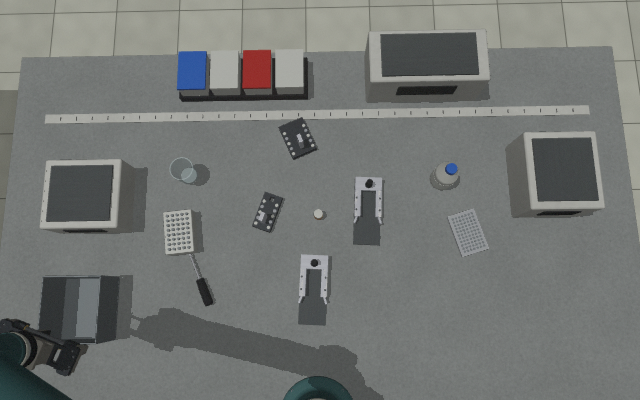

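View pics/scene0.png

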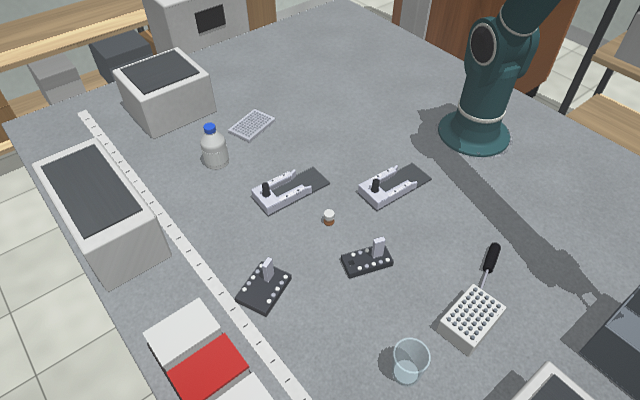

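The target dock is the one at right (mouth about pixel 367,218 in the top view). The other, at 314,275, is a look-alike. The cassette is at 268,212, the jar at 319,214 and the wide cassette at 298,138. Next I take close views of the cassette and the dock with the wrist camera.

```bash
cat > h.py <<'E'
from station import env, effector, solver, viewer, workorder, search_frame, tip_of
import cv2, numpy as np
def R(a):  # tool down, tool x along heading a, jaws across it
    c,s=np.cos(a),np.sin(a); return np.array([[c,0,-s],[s,0,c],[0,-1,0.]])
def st(m=''):
    s=env.sense(); print(m,'t',round(s['t'],2),'tcp',np.round(s['ee_pos'],4),'F',np.round(s['wrist_force'],1),'w',round(s['gripper_width'],4)); return s
def wrist(name):
    s=env.sense(); p,d=viewer.read_camera('wrist'); i=viewer.camera_info('wrist'); K=np.array(i['intrinsics']); T=np.array(i['T_tool_cam'])
    v,u=np.mgrid[:400,:640]; c=np.stack([(u-K[0,2])*d/K[0,0],-(v-K[1,2])*d/K[1,1],-d],-1)
    W=(c@T[:3,:3].T+T[:3,3])@np.array(s['tcp_rot']).T+s['ee_pos']; W[d<=0]=np.nan
    cv2.imwrite(f'pics/{name}.png',p[:,:,::-1]); np.savez(f'pics/{name}.npz',p=p,W=W)
    return p,W
def nets(*names,cam='wrist'):
    for n in names: print(n,[(np.round(x['at'],4).tolist(),round(x['score'],2)) for x in tip_of(cam,n)[:3]])
def rect(W,zlo,zhi,c,r):
    m=(W[...,2]>zlo)&(W[...,2]<zhi)&(np.hypot(W[...,0]-c[0],W[...,1]-c[1])<r)
    P=W[m]; b=cv2.minAreaRect((P[:,:2]*1000).astype(np.float32)); print('rect',len(P),b,'zmed',np.nanmedian(P[:,2])); return P
E
python3 - <<'E'
from h import *
i=viewer.camera_info('wrist'); print(np.round(i['T_tool_cam'],3).tolist(), np.round(i['intrinsics'],0).tolist(), i.keys())
env.reach([0.56,0.145,0.26],R(-0.28)); st('cass')
p,W=wrist('w_cass'); nets('cassette','cassette_grip','cassette_hole'); rect(W,.015,.025,(.579,.1445),.085)
env.reach([0.59,-0.156,0.26],R(-0.03)); st('dock')
p,W=wrist('w_dock'); nets('dock','dock_mouth','dock_bridge','pin_knob'); rect(W,.027,.042,(.60,-.156),.11); st()
a=cv2.imread('pics/w_cass.png');b=cv2.imread('pics/w_dock.png'); cv2.imwrite('pics/both.png',cv2.resize(np.vstack([a,b]),(480,600)))
E
```

```text
[[0.0, -0.966, -0.257, -0.072], [-0.0, 0.257, -0.966, -0.169], [1.0, 0.0, -0.0, -0.001], [0.0, 0.0, 0.0, 1.0]] [[330.0, 0.0, 320.0], [0.0, 330.0, 201.0], [0.0, 0.0, 1.0]] dict_keys(['intrinsics', 'T_tool_cam'])
cass t 3.06 tcp [0.5597 0.1463 0.2598] F [-0.4  0.1 -0.1] w 0.0916
cassette [([0.5738, 0.1416, 0.0044], 0.8)]
cassette_grip [([0.5531, 0.1568, 0.0543], 0.85)]
cassette_hole [([0.6155, 0.1313, 0.0183], 0.67)]
rect 3320 ((574.6569213867188, 142.28697204589844), (56.11283874511719, 110.23450469970703), 69.91077423095703) zmed 0.019179866192507028
dock t 4.42 tcp [ 0.5904 -0.1542  0.2598] F [ 0.4  0.  -0.3] w 0.0923
dock [([0.557, -0.1525, -0.005], 0.78)]
dock_mouth [([0.5595, -0.1538, 0.0042], 0.86)]
dock_bridge [([0.4221, 0.0044, 0.0323], 0.97), ([0.65, -0.1609, 0.0371], 0.9), ([0.575, 0.1425, 0.0059], 0.57)]
pin_knob [([0.6516, -0.1559, 0.0602], 0.92), ([0.4216, 0.0052, 0.0579], 0.83)]
rect 3584 ((603.8148803710938, -156.25137329101562), (81.18338012695312, 137.01121520996094), 87.44031524658203) zmed 0.03301106430834863
 t 4.67 tcp [ 0.5903 -0.1546  0.26  ] F [-0.7  0.1  0.5] w 0.0921
```

View pics/both.png

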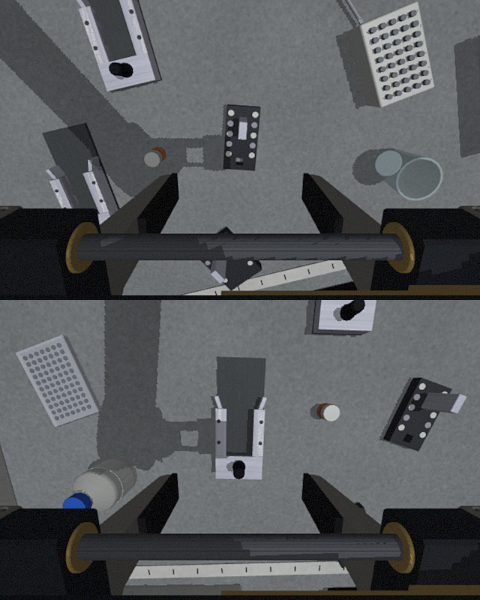

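Top panel: cassette at about (241,138), its hole end at the bottom. Bottom panel: the target dock at about (240,430), knob at (238,467), mouth towards the robot. The rectangle sizes match the data sheet. I'll refine the dock fit offline, then pull the pin.

```bash
python3 - <<'E'
from h import *
W=np.load('pics/w_dock.npz')['W']
def loc(a,o): d=W[...,:2]-o; c,s=np.cos(a),np.sin(a); return np.stack([d[...,0]*c+d[...,1]*s,-d[...,0]*s+d[...,1]*c,W[...,2]],-1)*1000
o=np.array([.5549,-.1541])
for a in [-.0447]:
    L=loc(a,o); x,y,z=L[...,0],L[...,1],L[...,2]
    # per image row, edges of lips / bridge
    e={'ol':[], 'or':[], 'il':[], 'ir':[]}
    for x0 in range(4,76,4):
        m=(z>28)&(z<40)&(abs(x-x0)<2)&(abs(y)<50)
        if m.sum()<10: continue
        yy=y[m]; l=yy[yy>0]; r=yy[yy<0]
        e['ol'].append((x0,l.max()));e['il'].append((x0,l.min()));e['or'].append((x0,r.min()));e['ir'].append((x0,r.max()))
    for k,v in e.items(): print(k,'slope',np.polyfit(*np.array(v).T,1)[0].round(4),'med',np.median(np.array(v)[:,1]).round(1),len(v))
    m=(z>28)&(z<38)&(x>76)&(x<125)&(abs(y)<45); print('bridge x',x[m].min(),np.percentile(x[m],[1,99]),x[m].max(),'y',y[m].min(),y[m].max(),'z',np.median(z[m]))
    m=(z>30)&(z<40)&(abs(y)<15)&(x>60); print('bridge near edge',np.percentile(x[m],[0,2]))
    m=(z>60)&(abs(y)<20)&(abs(x-95)<25); zt=np.percentile(z[m],95); m&=z>zt-3; print('knob top z',zt,'x',x[m].min(),x[m].max(),'y',y[m].min(),y[m].max(),m.sum())
    m=(z>2)&(z<12)&(x<-30)&(x>-95)&(abs(y)<45); print('apron x',x[m].min(),'y',y[m].min(),y[m].max(),'z',np.median(z[m]))
    m=(z<2)&(x<-100); print('deck z',np.nanmedian(z[(abs(y)<60)&(x<-90)&(x>-130)]))
W=np.load('pics/w_cass.npz')['W']
a=-.351; L=loc(a,np.array([.5747,.1423])); x,y,z=L[...,0],L[...,1],L[...,2]
m=(z>60)&(abs(x)<60)&(abs(y)<40); print('fin',np.percentile(z[m],95)); t=m&(z>np.percentile(z[m],95)-3); print(x[t].min(),x[t].max(),y[t].min(),y[t].max())
m=(z>15)&(z<25)&(abs(x)<70)&(abs(y)<40); print(x[m].min(),x[m].max(),y[m].min(),y[m].max())
E
```

```text
ol slope -0.0102 med 38.1 18
or slope -0.0096 med -39.4 18
il slope -0.0081 med 21.7 18
ir slope -0.0218 med -23.4 18
bridge x 76.1572604383557 [ 76.75086057 116.75638342] 117.46749444143119 y -40.07535403128961 38.1937839062933 z 33.557192741345084
bridge near edge [76.51086375 76.99017286]
knob top z 73.3075945606334 x 85.36377533694329 102.49958246012092 y -9.743640367829787 7.545814752074706 161
apron x -81.29132881383909 y -38.968939381738224 39.46660210769659 z 5.089192621635319
deck z -0.8966694899194549
fin 381.2684108500795
-42.94974925214122 -34.782383470984364 -39.97649240257113 39.99042506290769
-55.159191614840196 55.07713884798432 -28.101131275329017 28.022913347032848
```

```bash
cat >> h.py <<'E'
DA=-.055; DO=np.array([.5537,-.1544])
def dk(x,y,z,a=None): # dock coords (m) -> world
    c,s=np.cos(DA),np.sin(DA); return [DO[0]+c*x-s*y,DO[1]+s*x+c*y,z]
E
python3 - <<'E'
from h import *
env.reach(dk(.095,0,.12),R(DA)); env.pause(.3); st('above')
env.movel(dk(.095,0,.043),R(DA),rate=.1); st('at knob')
effector.grasp(40); s=st('gripped')
p=s['ee_pos']; env.movel([p[0],p[1],p[2]+.0215],rate=.05); env.pause(.2); st('lifted')
E
```

```text
above t 5.62 tcp [ 0.6492 -0.1598  0.122 ] F [-0.7  0.   0.2] w 0.0921
at knob t 6.54 tcp [ 0.6491 -0.1598  0.0435] F [-0.2 -0.6  0.7] w 0.0919
gripped t 7.67 tcp [ 0.6486 -0.158   0.0429] F [-0.9  4.5  2.6] w 0.0173
lifted t 8.45 tcp [ 0.6487 -0.158   0.0648] F [-1.2  4.5  3.7] w 0.017
```

```bash
sed -i 's/DO=np.array(.*/DO=np.array([.5537,-.1528])/' h.py; python3 - <<'E'
from h import *
effector.release(); p=st('rel')['ee_pos']; env.movel([p[0],p[1],.15],rate=.2)
env.reach(dk(.05,0,.25),R(DA)); _,W=wrist('w_pin')
c=dk(.095,0,0); m=(np.hypot(W[...,0]-c[0],W[...,1]-c[1])<.02)&(W[...,2]>.05)&(W[...,2]<.12); print('knob top',np.percentile(W[m][:,2],95),m.sum()); st()
a=-.351; g=[.5516,.1522]
env.reach([*g,.14],R(a)); env.pause(.3); st('above fin')
env.movel([*g,.039],R(a),rate=.12); st('at fin')
effector.grasp(55); st('gripped')
_,W=wrist('w_grip')
E
```

```text
rel t 9.62 tcp [ 0.6486 -0.158   0.0644] F [-0.5  0.5 -0.7] w 0.0918
knob top 0.09490208057990517 413
 t 10.76 tcp [ 0.6029 -0.155   0.2482] F [-0.3  0.4  0.1] w 0.0916
above fin t 12.31 tcp [0.552  0.1514 0.1403] F [-0.1 -0.2 -0.2] w 0.0922
at fin t 13.3 tcp [0.5522 0.1523 0.0396] F [ 0.6 -0.2  0.4] w 0.0915
gripped t 14.48 tcp [0.5515 0.1522 0.0389] F [ 0.2  0.4 -0.7] w 0.0119
```

View pics/w_grip.png

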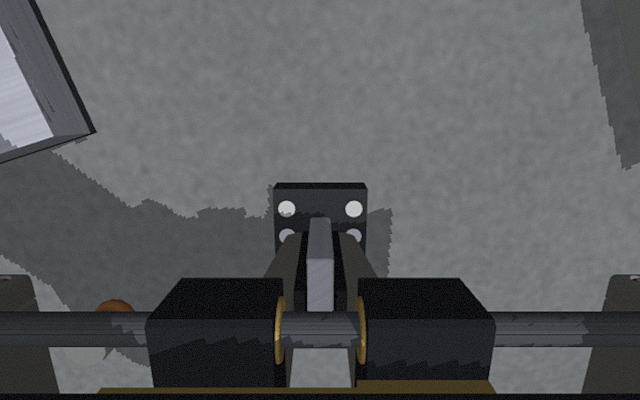

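The fin is held squarely between the pads (fin at pixel 320,265, the cassette's rear edge level at row 183), and the knob top at about 95 mm puts the pin about 25 mm up. Next I carry the cassette to the apron.

```bash
python3 - <<'E'
from h import *
p=env.sense()['ee_pos']
env.movel([p[0],p[1],.17],rate=.15); st('lift')
env.reach(dk(-.112,0,.17),R(DA)); env.pause(.3); st('over')
env.movel(dk(-.112,0,.055),R(DA),rate=.12); env.pause(.2); st('low')
_,W=wrist('w_low')
c,s=np.cos(DA),np.sin(DA); d=W[...,:2]-DO; x=d[...,0]*c+d[...,1]*s; y=-d[...,0]*s+d[...,1]*c
m=(W[...,2]>.02)&(W[...,2]<.05)&(abs(y)<.04)&(x<-.12); print('body rear x',x[m].min(),'y',y[m].min(),y[m].max(),'z',np.median(W[m][:,2]))
p,d=viewer.read_camera('scene'); cv2.imwrite('pics/s1.png',cv2.resize(p[130:240,220:460,::-1],(720,330)))
p,d=viewer.read_camera('top'); cv2.imwrite('pics/t1.png',p[:,:,::-1])
a=cv2.resize(p[160:340,270:430,::-1],(293,330)); cv2.imwrite('pics/st1.png',np.hstack([cv2.imread('pics/s1.png')[:,100:600],a])); st()
E
```

```text
lift t 15.56 tcp [0.5507 0.1521 0.169 ] F [-0.1  0.1 -2.9] w 0.0121
over t 17.07 tcp [ 0.4422 -0.146   0.1699] F [-0.3 -0.6 -3. ] w 0.0115
low t 18.38 tcp [ 0.4424 -0.1467  0.0556] F [-0.5  0.3 -2.9] w 0.0118
body rear x -0.14189172449842832 y -0.029298345119062204 0.02684407207996837 z 0.03582993619554145
 t 18.52 tcp [ 0.4421 -0.1466  0.0553] F [ 0.   0.  -2.5] w 0.0116
```

View pics/st1.png

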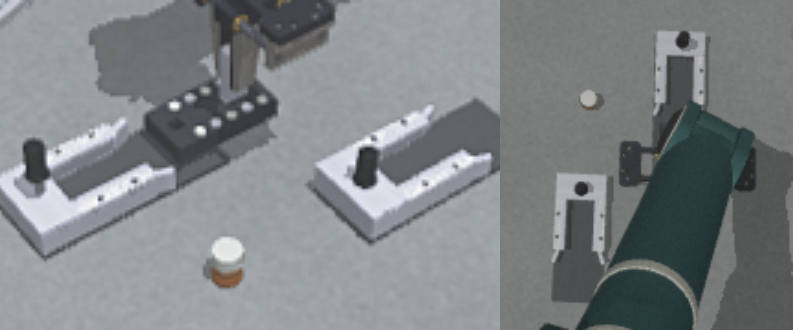

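The cassette is level and lined up in front of the mouth, holed end first, with the pin up (left of the crop). Next I lower it and slide it in while watching the wrist force.

```bash
python3 - <<'E'
from h import *
env.movel(dk(-.112,0,.0447),R(DA),rate=.05); env.pause(.1); st('down')
for x in [-.075,-.055,-.035,-.01,.01,.022]:
    env.movel(dk(x,0,.0452),R(DA),rate=.07); s=st(f'x{x}')
    c=np.array(s['ee_pos'][:2])-DO; print('  dock xy',np.round([c@[np.cos(DA),np.sin(DA)],c@[-np.sin(DA),np.cos(DA)]],4),'M',np.round(s['moment'],2))
    if np.hypot(*s['wrist_force'][:2])>30: print('STOP'); break
E
```

```text
down t 18.98 tcp [ 0.4421 -0.1467  0.0445] F [ 0.8 -0.7 -0.8] w 0.0117
x-0.075 t 19.66 tcp [ 0.4783 -0.1486  0.0448] F [-0.6 -0.1 -2.3] w 0.012
  dock xy [-0.0755  0.0001] M [ 0.05  0.06 -0.  ]
x-0.055 t 20.09 tcp [ 0.4987 -0.1497  0.045 ] F [ 0.3 -0.7 -3. ] w 0.0119
  dock xy [-0.0551  0.0001] M [-0.06  0.07 -0.03]
x-0.035 t 20.52 tcp [ 0.5188 -0.1508  0.045 ] F [-0.2  0.9 -1.8] w 0.0119
  dock xy [-0.0349  0.0001] M [0.   0.09 0.04]
x-0.01 t 21.03 tcp [ 0.5435 -0.1522  0.045 ] F [-0.2  0.6 -2.8] w 0.0118
  dock xy [-0.0102  0.    ] M [-0.01  0.11 -0.03]
x0.01 t 21.47 tcp [ 0.5636 -0.1533  0.045 ] F [-0.4 -0.3 -3.1] w 0.0114
  dock xy [0.0099 0.0001] M [-0.    0.11  0.02]
x0.022 t 21.79 tcp [ 0.576  -0.154   0.0452] F [-0.6 -0.8 -2.8] w 0.0118
  dock xy [0.0223 0.0001] M [0.06 0.08 0.  ]
```

Sliding freely. Now I push to the back stop.

```bash
python3 - <<'E'
from h import *
for x in np.arange(.025,.0371,.0015):
    env.movel(dk(x,0,.0450),R(DA),rate=.03); env.pause(.1); s=st(f'x{x:.4f}')
    c=np.array(s['ee_pos'][:2])-DO; print('  dock x',round(c@[np.cos(DA),np.sin(DA)],4))
    if s['wrist_force'][0]<-12: print('CONTACT'); break
env.pause(.3)
E
```

```text
x0.0250 t 22.14 tcp [ 0.5787 -0.1542  0.045 ] F [ 0.  -0.8 -2.4] w 0.0119
  dock x 0.0251
x0.0265 t 22.49 tcp [ 0.5802 -0.1542  0.045 ] F [ 0.2  0.5 -2.2] w 0.0115
  dock x 0.0266
x0.0280 t 22.84 tcp [ 0.5817 -0.1544  0.045 ] F [ 0.2 -0.4 -3.3] w 0.0119
  dock x 0.028
x0.0295 t 23.19 tcp [ 0.5832 -0.1544  0.045 ] F [-0.2  0.5 -3.3] w 0.0118
  dock x 0.0295
x0.0310 t 23.54 tcp [ 0.5841 -0.1546  0.0449] F [-3.1 -0.9 -0.8] w 0.0114
  dock x 0.0304
x0.0325 t 23.89 tcp [ 0.5843 -0.1546  0.0448] F [-5.6 -0.4  2.4] w 0.0118
  dock x 0.0306
x0.0340 t 24.24 tcp [ 0.5843 -0.1546  0.0449] F [-10.5   1.1   7.4] w 0.0118
  dock x 0.0306
x0.0355 t 24.59 tcp [ 0.5843 -0.1547  0.045 ] F [-15.2   0.9  11.9] w 0.0118
  dock x 0.0307
CONTACT
```

The stop shows clearly: grip x holds at 30.4–30.7 mm (home is 30). I take the load off, let go, check, then push the pin down.

```bash
python3 - <<'E'
from h import *
env.movel(dk(.0307,0,.0450),R(DA),rate=.03); env.pause(.1); st('unload')
effector.release(); st('rel')
p=env.sense()['ee_pos']; env.movel([p[0],p[1],.16],rate=.2)
env.reach(dk(.03,0,.25),R(DA)); env.pause(.2); _,W=wrist('w_home'); nets('cassette','cassette_grip','cassette_hole','dock_mouth','pin_knob'); st()
c,s=np.cos(DA),np.sin(DA); d=W[...,:2]-DO; x=(d[...,0]*c+d[...,1]*s)*1e3; y=(-d[...,0]*s+d[...,1]*c)*1e3; z=W[...,2]*1e3
m=(z>75)&(z<95)&(abs(y)<20)&(x>5)&(x<60); print('fin x',x[m].min(),x[m].max(),'y',y[m].min(),y[m].max(),'z',np.median(z[m]))
m=(z>20)&(z<29)&(abs(y)<18)&(x<15)&(x>-40); print('body rear x',np.percentile(x[m],[0,2]),'z',np.median(z[m]))
m=(z>28)&(z<40)&(abs(y)<12)&(x>60); print('bridge near edge',np.percentile(x[m],[0,2]))
m=(z>60)&(z<110)&(abs(y)<14)&(abs(x-95)<20); print('knob top',np.percentile(z[m],95))
E
```

```text
unload t 25.3 tcp [ 0.5841 -0.1546  0.0449] F [-4.1  0.5 -0.3] w 0.0115
rel t 26.53 tcp [ 0.5843 -0.1545  0.045 ] F [ 0.7  0.7 -0.1] w 0.0919
cassette [([0.6094, -0.1555, 0.0122], 0.67), ([0.653, -0.158, 0.0253], 0.41)]
cassette_grip [([0.585, -0.1505, 0.059], 0.61)]
cassette_hole [([0.6475, -0.1586, 0.0277], 0.95)]
dock_mouth [([0.5568, -0.1525, 0.0023], 0.73)]
pin_knob [([0.4223, 0.0041, 0.0568], 0.95), ([0.649, -0.1555, 0.0815], 0.65)]
 t 28.21 tcp [ 0.5835 -0.1545  0.2496] F [ 0.7  0.5 -0.1] w 0.0919
fin x 17.03398194776682 42.28679913814812 y -6.788939311385281 3.6361471946075508 z 84.94144421434888
body rear x [-0.01228988  0.17872718] z 25.001945606872937
bridge near edge [77.66178198 78.09650325]
knob top 95.09582460765822
```

View pics/w_home.png

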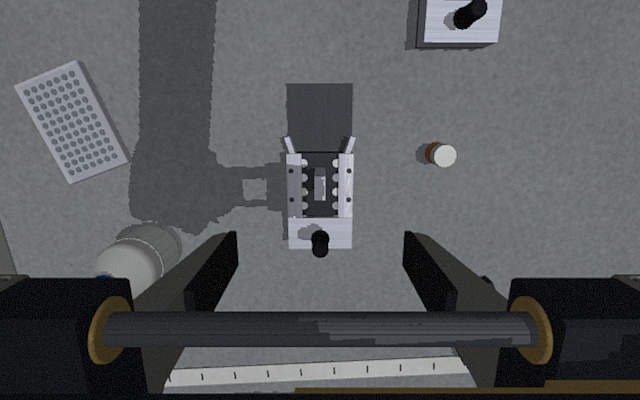

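The cassette is fully inside the channel (rear edge at x≈0, bridge edge at 78, fin top at 86 mm once the 0.9 mm depth bias is removed), and the pin is still up. Now I push the pin down.

```bash
python3 - <<'E'
from h import *
k=[.6487,-.158]
env.reach([*k,.15],R(DA)); env.pause(.3)
env.movel([*k,.0645],R(DA),rate=.1); effector.grasp(40); p=st('gripped')['ee_pos']
for z in [.055,.047,.041,.039,.037,.035]:
    env.movel([p[0],p[1],z],R(DA),rate=.05); env.pause(.1); s=st(f'z{z}')
    if s['wrist_force'][2]>22: print('STOP'); break
E
```

```text
gripped t 31.19 tcp [ 0.6487 -0.1579  0.0645] F [-0.   0.  -0.3] w 0.0171
z0.055 t 31.63 tcp [ 0.6487 -0.1579  0.0542] F [ 1.6 -1.2 -4.6] w 0.0172
z0.047 t 32.04 tcp [ 0.6487 -0.1579  0.0465] F [ 0.6 -1.2 -4.5] w 0.017
z0.041 t 32.41 tcp [ 0.6487 -0.1579  0.0406] F [ 2.3 -0.4 -4.5] w 0.0168
z0.039 t 32.76 tcp [ 0.6487 -0.1579  0.0397] F [-2.2  1.4  4.9] w 0.017
z0.037 t 33.11 tcp [ 0.6488 -0.1579  0.0396] F [-6.5  2.5 17.7] w 0.0175
z0.035 t 33.46 tcp [ 0.6489 -0.1579  0.0394] F [-11.1   3.3  27.6] w 0.017
STOP
```

```bash
python3 - <<'E'
from h import *
p=env.sense()['ee_pos']; env.movel([p[0],p[1],.0393],R(DA),rate=.05); env.pause(.1); st('unload')
effector.release(); p=st('rel')['ee_pos']; env.movel([p[0],p[1],.15],rate=.2)
env.reach(dk(.03,0,.25),R(DA)); env.pause(.3); _,W=wrist('w_end'); nets('pin_knob','cassette','cassette_hole'); st()
c,s=np.cos(DA),np.sin(DA); d=W[...,:2]-DO; x=(d[...,0]*c+d[...,1]*s)*1e3; y=(-d[...,0]*s+d[...,1]*c)*1e3; z=W[...,2]*1e3
m=(z>75)&(z<95)&(abs(y)<20)&(x>5)&(x<60); print('fin x',x[m].min(),x[m].max(),'y',y[m].min(),y[m].max(),'z',np.median(z[m]))
m=(z>20)&(z<29)&(abs(y)<18)&(x<15)&(x>-40); print('body rear x',np.percentile(x[m],[0,2]),'z',np.median(z[m]))
m=(z>60)&(z<110)&(abs(y)<14)&(abs(x-95)<20); print('knob top',np.percentile(z[m],95))
p,_=viewer.read_camera('scene'); cv2.imwrite('pics/end.png',p[:,:,::-1]); nets('pin_knob','small_jar','wide_cassette',cam='scene')
E
```

```text
unload t 33.81 tcp [ 0.6488 -0.1579  0.0396] F [-3.9  1.4  9.4] w 0.0172
rel t 34.98 tcp [ 0.6489 -0.158   0.0393] F [-0.2  0.1  0.3] w 0.0919
pin_knob [([0.6506, -0.1553, 0.0593], 0.93), ([0.4201, 0.0072, 0.0568], 0.9)]
cassette [([0.6091, -0.1579, 0.0077], 0.84)]
cassette_hole [([0.6511, -0.1576, 0.0239], 0.62)]
 t 36.73 tcp [ 0.5837 -0.1545  0.2495] F [ 0.4  0.3 -0.4] w 0.0918
fin x 17.182863387332123 42.39695634186119 y -6.9320622932669504 4.5618637154251855 z 84.89284640486228
body rear x [0.0341274  0.21153741] z 24.9901738105532
knob top 70.60710126792398
pin_knob [([0.6486, -0.1585, 0.056], 0.68), ([0.4186, 0.0069, 0.0637], 0.57)]
small_jar [([0.5694, -0.0087, -0.0017], 0.71)]
wide_cassette [([0.806, 0.055, -0.0001], 0.65)]
```

View pics/end.png

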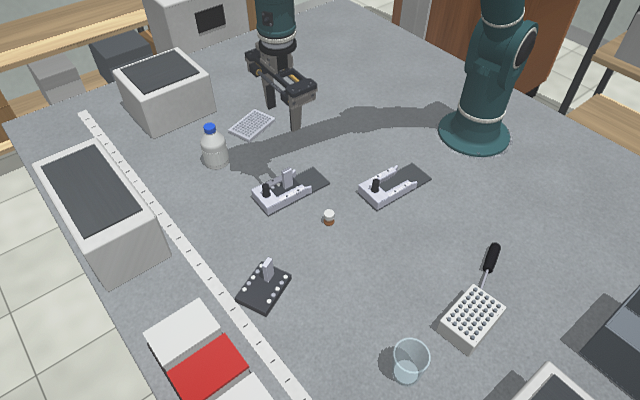

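The cassette sits in the target dock (fin at 288,178) with the knob low (265,190). The jar, wide cassette and the rest are where they were.

```bash
python3 -c "
from h import *
workorder.finish_job(); st('done')"
```

```text
the job is handed in; nothing more can be done
the job is handed in; nothing more can be done
```

The narrow cassette is loaded and locked in the dock on the robot's right, and I handed the job in at about 37 s of the 64 s allowed; no verdict is reported.

**What I did:**
- Pulled the pin up to about 25 mm.
- Gripped the cassette by its fin and set it on the apron.
- Slid it in, holed end first, until it met the back stop. The fin's grip point stopped at dock x ≈ 30.5 mm, where home is 30, with a push of about 15 N.
- Pushed the pin down until it hit bottom, with about 28 N on the wrist, then let go and moved clear.

**Last checks:**
- **Cassette:** its rear edge is at dock x ≈ 0 mm and its fin spans x 17 to 42 mm. The fin top is about 86 mm up after the 0.9 mm depth bias, so it lies flat.
- **Pin:** the knob top measured 70.6 mm, or about 71.5 mm after the same bias, against 70.5 mm when fully down. That puts the pin within about 1 mm of fully down.
- **Other things:** the jar and wide cassette are where they were by detection. The other loose things show no change in the scene picture.

**Disagreements:**
- **Sideways bias:** the wrist camera read about 1.5 mm off sideways from where the pin was felt when gripped. I corrected the dock position from the pin. The fin's centre still reads 1.2 mm off in the last picture, which matches that bias.
- **Hole detections:** the hole detections with the cassette home came out 4 to 8 mm higher or lower than expected in places. The hole is hidden under the bridge there, so I did not rely on them.

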